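# Open the gel blotter: loosen both thumbscrews and set its cover aside

## Task

Open the gel blotter: push the wings of its two captive thumbscrews a quarter turn anticlockwise, each as far as it will go, then lift the cover straight up off the screws by its handle. Lay the cover flat, right way up, inside the shallow drip tray, setting it down rather than dropping it, and let go. Do not shift the lidded box, tip box and bottle that stand around.

Things in the scene. Friction and masses are not known exactly. Their poses are not given: they have to be found in the camera images.
- blotter: Blue bench instrument, fixed, an open-topped housing 170 (its x) x 250 (its y) x 60 mm high; origin at the centre of its underside, z up, front panel with a dial towards its -x. The cover lies on its top rim (60 mm). It stands to the left or to the right of the robot's middle, the tray on the other side; each is turned up to 0.3 rad.
- cover: Loose white plate, 150 (its x) x 230 (its y) x 6 mm, 0.25 to 0.5 kg, lying centred on the blotter with the same axes; origin at the centre of its underside. Two through slots, 76 mm long along its x and 24 mm wide, centred 75 mm either side of its middle on its y axis: the thumbscrews stand up through them. The cover comes up only when both wings lie along their slots, and then must rise more than 35 mm to clear the wings.
- cover_handle (a point): Centre of the black bar handle on the middle of the cover: bar 18 mm wide (cover x), 72 mm long (cover y), 18 mm high, its centre 38 mm above the cover's underside (its top 47 mm above). Two feet 14 mm long under the bar, at 27 mm either side of its middle; the middle is open below. Axes as the cover's.
- screw_left (a joint): Turn of the steel thumbscrew on the blotter's +y side, in rad, anticlockwise seen from above positive. 0: tight, the wing lies along the blotter's y, across the slot. 1.571: loose, at its end stop, the wing lies along the blotter's x and along its slot. Starts between 0 and 0.6. It stays where it is left; friction about 0.07 N m (some 3 N at 25 mm from the axis).
- screw_right (a joint): The same for the thumbscrew on the blotter's -y side; it also loosens anticlockwise.
- screw_left_wing (a point): Centre of the wing of the left thumbscrew, on its vertical axis, 75 mm from the blotter's middle along +y, 81 mm above the bench. The wing is a straight upright bar, 64 mm long (32 mm either side of the axis), 9 mm thick and 24 mm high (from 69 to 93 mm above the bench; the cover's top is at 66 mm). The point turns with the screw; its y axis runs along the wing.
- screw_right_wing (a point): The same for the right thumbscrew, 75 mm from the blotter's middle along its -y.
- tray: White shallow drip tray, fixed, 220 (its x) x 310 (its y) x 14 mm high, walls and floor 5 mm thick (inside 210 x 300 mm, floor 5 mm above the bench); origin at the centre of its underside.
- stain_box: Bystander: blue box with a pale clear lid, 91 x 131 x 60 mm, beyond the work near the middle; origin under its centre. Leave it where it is.
- tip_box: Bystander: white and grey box, 85 x 120 x 72 mm, outermost on the right; origin under its centre. Leave it where it is.
- buffer_bottle: Bystander: white bottle with a blue cap, 70 mm across, 150 mm high, outermost on the left; origin under its centre. Leave it where it is.

How it is judged (in metres and radians):
On the way, in this order (a step that is already met when the one before it is completed fails the run):
1. both thumbscrews are loosened while the cover still lies on the blotter (value of joint each of screw_left, screw_right above 1.3 rad and z of cover in the frame of blotter below 0.07 m), for 0.1 s.
2. the cover is lifted clear above the screws (z of cover in the frame of blotter above 0.095 m), for 0.1 s.
At the end, for the whole second after the job is handed in: Both thumbscrews stand loosened (each turned beyond 1.3 rad of its 1.571), and the cover lies at rest, right way up and flat (within 0.04 rad) on the floor of the tray, inside its rim (its underside within 4 mm of the floor), released (value of joint each of screw_left, screw_right above 1.3 rad and x of cover in the frame of tray between -0.04 and 0.04 m and y of cover in the frame of tray between -0.045 and 0.045 m and z of cover in the frame of tray below 0.009 m and angle between cover's own z axis and vertical below 0.04 rad and linear speed of cover below 0.02 m/s and contact force between cover and tray above 0.5 N); the robot touches nothing.
It fails at once if the stain box is shifted by more than 30 mm or tipped (distance of stain_box from where it was at the start of the episode above 0.03 m or angle between stain_box's own z axis and vertical above 0.35 rad).
It fails at once if the tip box is shifted by more than 30 mm or tipped (distance of tip_box from where it was at the start of the episode above 0.03 m or angle between tip_box's own z axis and vertical above 0.35 rad).
It fails at once if the bottle is shifted by more than 30 mm or tipped (distance of buffer_bottle from where it was at the start of the episode above 0.03 m or angle between buffer_bottle's own z axis and vertical above 0.35 rad).
It fails at once if the cover is dropped: it falls free with its middle more than 30 mm above the tray's floor (contact force between cover and anything else below 0.02 N and z of cover in the frame of tray above 0.035 m and horizontal distance between cover and blotter above 0.1 m).
It also fails if it takes over 72 s, if anything falls off the work surface, if the arm or the gripper's body presses on something with over 40 N, if the wrist force passes 120 N, or if a joint passes its speed limit or range.

## Robot

A 6-joint arm with a two-finger parallel gripper is mounted at the origin on the work surface. World frame = base frame: x ahead of the robot, y to its left, z up, the work surface at z = 0. Lengths are in m, angles in degrees, forces in N, time in s.
With the tool pointing down it reaches from about 0.4 to 0.925 m from the base axis. Payload 12.5 kg.
Tool frame: the origin (TCP) lies midway between the tips of the shut fingers; the grasp point (between the pads) lies 19 mm behind it; z points along the fingers, y is the line along which they close (so a half turn about z gives the same grasp; the last joint's range is limited). The gripper opens to 95 mm and grips with 3 to 60 N. Pads are 20 mm wide; open, the fingers measure 119 mm over their backs; the gripper's body (75 mm by 180 mm) begins 59 mm behind the grasp point.
Start: joints at [-6.05, 28.126, 89.318, -0, 62.55, -6.05], TCP at [0.625, 0, 0.215] pointing down, gripper open.
Joint ranges: [-177.58, 177.58], [-47.91, 125.51], [2.72, 160], [-65.01, 245.01], [3.68, 167.84], [-153.87, 153.87]. Speed limits (degrees/s): [127.2, 127.2, 159.86, 180, 180, 180].

## Interface

Orientations are given as a 3x3 rotation matrix whose columns are the frame's x, y, z axes.
In Python, from plant import r gives the robot as it stands.
- The arm moves only by the tool arm_command, never from a script. Its argument "motion" is a list of rows, each a list of 7 numbers: the shift along the world's x, y, z in m, then the turn, a rotation vector about the world's x, y, z in degrees, then the opening, from -1 (shut) to 1 (fully open). In form: [[x, y, z, rx, ry, rz, claw], ...]. A call has 1 to 20 rows; each row shifts and turns the commanded pose from where the row before left it; what a row does not reach is not made up. A row lasts 1/12 s, in which the tool goes at most 41.7 mm and 7.16 degrees, less where a joint would pass 70% of its speed; a pose out of reach is approached as far as the arm can. A call with a gripper value outside its range is refused whole. The fingers move at their own pace and stop on an object; the grip force is fixed at half the most. Time passes only in rows, so rows that do not move let the fingers close. It gives the time, the measured TCP pose, the force, the opening and the grip force at its end, in the units of the state.
- r.read_state(): the state, without advancing time (a new reading comes with each control period).
- r.snapshot(name): name is "scene" or "side" or "wrist"; returns the picture (480x640x3 uint8, blue, green, red); there is no depth.
- r.get_calibration(name): a dict with "fx", "fy", "cx", "cy" (pixels), "world_to_cam" (4x4, takes a point from world to camera coordinates). Camera axes: x right, y up, looking along -z (the intrinsics and any distortion apply to the point x, -y, -z); pixel columns grow to the right and rows downward; lengths in m; the calibration is good to about 2 mm. The wrist camera is an equidistant fisheye: a pixel r from the principal point sees the ray r / f radians off the axis. A picture is of the moment at which its call begins: read the wrist's pose just before it. get_calibration takes no time and is no camera call; for the wrist camera it gives the pose at the moment of the call.
- r.sign_off(): hands the job in; it is judged then, once.
The state is a dict: "t": time; "joint_pos": joint angles; "joint_vel": joint speeds; "effort": joint torques, N m; "tcp_pos": TCP position; "eef_rot": TCP orientation; "contact_force": force on the tool from outside, world axes, zero at the start; "ft_torque": the same for the moment, N m; "width": finger opening in m; "grip_force": force on a finger pad.
Only numpy, scipy, OpenCV 4.12 (cv2) and the standard library are available. Lean on these libraries where they do the work, as an engineer would, in place of code of your own. Each camera call takes 0.05 s, during which the arm holds its last target. There are 200 camera calls.

## Working session

There is one attempt and no reset: what is moved stays moved. The work goes in short steps, Python scripts to look and compute and a tool call to move; the robot and the scene stay as the last step left them, time stands still between calls to the robot, and variables do not carry over. Pictures are saved under pics/ and viewed, at most 10 in all, crops included, and the job is handed in when it is done.

Besides the shell and the picture viewer there is one more tool, called after "Emit:" as name(argument=value, ...) on one line, values as JSON. arm_command: Moves the arm, as the interface text tells. Its arguments: {"type":"object","properties":{"motion":{"type":"array","items":{"type":"array","items":{"type":"number"}}}},"required":["motion"]}

```bash
mkdir -p pics
python3 - <<'E'
from plant import r
import cv2,numpy as np
for n in("scene","side","wrist"):
    c=r.get_calibration(n); im=r.snapshot(n); cv2.imwrite(f"pics/{n}0.png",im)
    print(n,c["fx"],c["cx"],c["cy"],np.round(c["world_to_cam"],3).tolist(),[k for k in c])
E
```

```text
scene 521.8984534124493 325.7532427792542 245.01402583262288 [[0.175, 0.985, 0.002, -0.111], [-0.786, 0.138, 0.603, 0.435], [0.593, -0.107, 0.798, -1.847], [0.0, 0.0, 0.0, 1.0]] ['fx', 'fy', 'cx', 'cy', 'world_to_cam']
side 515.9307375473348 326.02218316864304 246.70645865560428 [[-0.999, -0.049, -0.006, 0.615], [0.026, -0.618, 0.786, -0.073], [-0.042, 0.785, 0.618, -1.251], [0.0, 0.0, 0.0, 1.0]] ['fx', 'fy', 'cx', 'cy', 'world_to_cam']
wrist 371.64829954431775 322.8156112262411 244.17858361335567 [[1.0, 0.0, -0.002, -0.626], [-0.0, 0.972, -0.236, 0.028], [0.002, 0.236, 0.972, -0.39], [0.0, 0.0, 0.0, 1.0]] ['fx', 'fy', 'cx', 'cy', 'world_to_cam']
```

View pics/scene0.png

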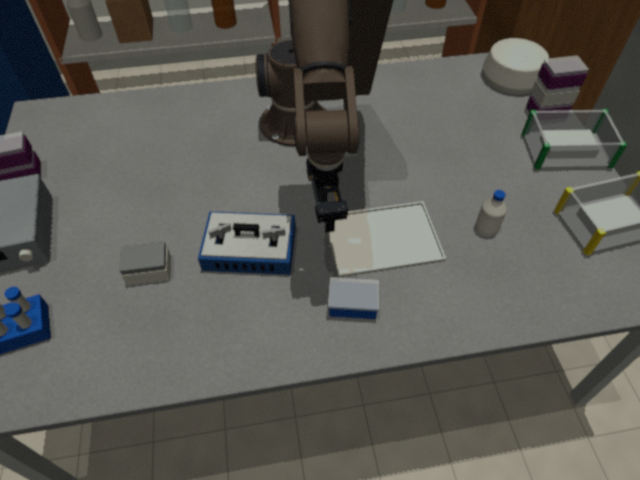

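View pics/wrist0.png

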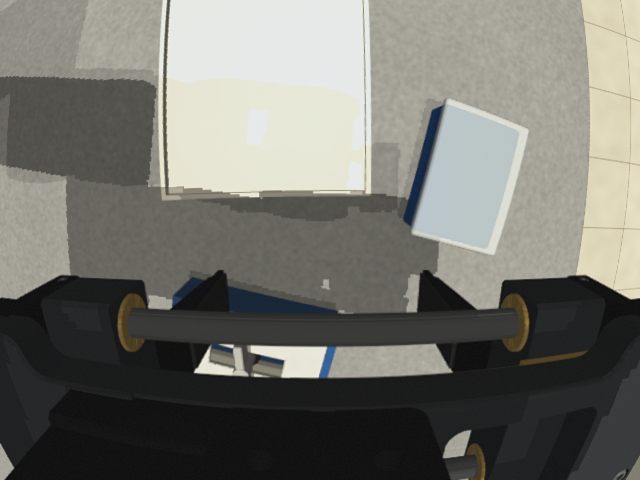

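The scene view shows the blotter at about (247,240), right of the robot. The tray is around (388,238), the stain box (354,298), the tip box (145,262) and the bottle (490,215). The wrist view shows the tray's near edge at row 195 (columns 163–370) and only the edge of the blotter. I'll take the side view next and measure.

```bash
cat > h.py <<'E'
from plant import r
import cv2,numpy as np
def ray(c,uv):
    "camera centre and world ray directions"
    W=np.array(c["world_to_cam"]);uv=np.atleast_2d(np.asarray(uv,float))
    a=(uv[:,0]-c["cx"])/c["fx"];b=(uv[:,1]-c["cy"])/c["fy"]
    if c.get("fish"):
        q=np.hypot(a,b)+1e-12;d=np.c_[np.sin(q)*a/q,-np.sin(q)*b/q,-np.cos(q)]
    else: d=np.c_[a,-b,-np.ones(len(a))]
    R=W[:3,:3];return -R.T@W[:3,3],d@R
def plane(c,uv,z):
    o,d=ray(c,uv);return o+d*((z-o[2])/d[:,2])[:,None]
def look(n,f=None):
    c=dict(r.get_calibration(n));c["fish"]=n=="wrist";im=r.snapshot(n)
    if f:cv2.imwrite(f"pics/{f}.png",im)
    return c,im
E
python3 - <<'E'
from h import *
c=dict(r.get_calibration("scene"))
for n,uv,z in[("blotter",(247,238),.066),("handle",(247,229),.1),("tray",(387,238),.01),("stain",(354,288),.06),("tip",(145,255),.072),("bottle",(499,193),.15)]: print(n,plane(c,uv,z).round(3))
im=cv2.imread("pics/side0.png");
E
```

```text
blotter [[ 0.543 -0.206  0.066]]
handle [[ 0.539 -0.202  0.1  ]]
tray [[0.569 0.193 0.01 ]]
stain [[0.752 0.054 0.06 ]]
tip [[ 0.558 -0.482  0.072]]
bottle [[0.573 0.496 0.15 ]]
```

View pics/side0.png

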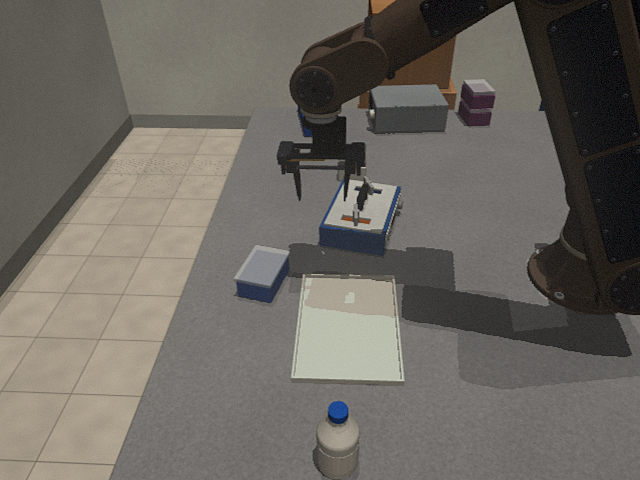

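The side view shows the blotter at about (362,213) with its dial on the robot side, so its axes are close to the world's. Handle and wings are visible, and the tray is at (348,328). I'll move so the wrist camera sees the blotter.

Emit:
arm_command(motion=[[0,0,0.04,0,0,0,1],[0,0,0.04,0,0,0,1],[-0.008,-0.033,0.003,0,0,0,1],[-0.008,-0.033,0.003,0,0,0,1],[-0.008,-0.033,0.003,0,0,0,1],[-0.008,-0.033,0.003,0,0,0,1],[-0.008,-0.033,0.003,0,0,0,1],[-0.008,-0.033,0.003,0,0,0,1],[-0.008,-0.033,0.003,0,0,0,1],[-0.008,-0.033,0.003,0,0,0,1],[-0.008,-0.033,0.003,0,0,0,1],[-0.008,-0.033,0.003,0,0,0,1],[0,0,0,0,0,0,1]])

```text
t: 1.23
tcp_pos: [0.5434, -0.3351, 0.3244]
eef_rot: [[0.004, 1.0, -0.0], [1.0, -0.004, -0.001], [-0.001, -0.0, -1.0]]
contact_force: [1.1, -0.1, 0.6]
width: 0.0949
grip_force: 0.0
```

Run:
```python
from h import *
c,im=look("wrist","w1");look("scene","s1");look("side","d1")
print(r.read_state()["tcp_pos"])
```

```text
[ 0.54482929 -0.32996227  0.32424878]
```

View pics/w1.png

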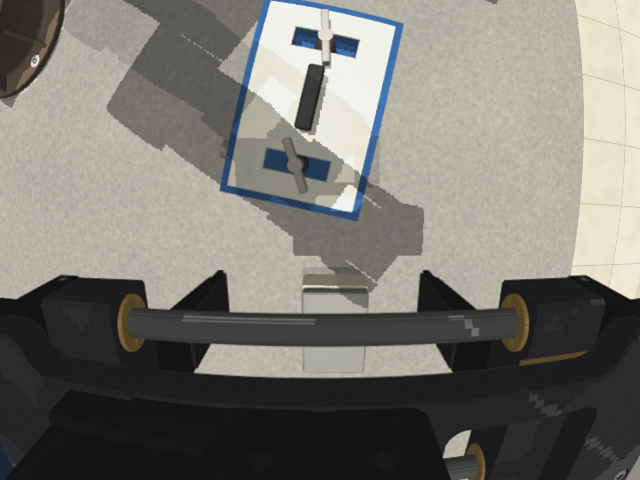

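In the wrist view the handle is at about (310,97). The left screw is at (326,36) with wing ends (325,10) and (325,64); the right one is at (295,163) with ends (287,138) and (304,191). The rim's corners are (221,190), (357,219) and (403,23).

Run:
```python
from h import *
import json
c=dict(r.get_calibration("wrist"));c["fish"]=True;np.save("pics/c1.npy",c,allow_pickle=True)
im=cv2.imread("pics/w1.png")
# rim corners z .06 
P=plane(c,[(221,190),(357,219),(403,23)],.06);print(P.round(4),np.linalg.norm(np.diff(P,axis=0),axis=1))
ce=(P[0]+P[2])/2;print("centre",ce)
d=P[2]-P[1];print("yaw",np.arctan2(-d[0],d[1])); d=P[1]-P[0];print("yaw",np.arctan2(d[1],d[0]))
for n,e in(("L",[(325,10),(325,64)]),("R",[(287,138),(304,191)])):
    Q=plane(c,e,.093);d=Q[0]-Q[1];print(n,Q.mean(0).round(4),np.linalg.norm(d).round(4),"ang from y",np.arctan2(-d[0],d[1]).round(3))
# handle: dark blob
g=im.max(2);m=((g<50)*255).astype(np.uint8);m[230:]=0;m[:,:230]=0;m[:,400:]=0
k=max(cv2.findContours(m,0,1)[0],key=cv2.contourArea);rc=cv2.minAreaRect(k);print(rc)
print("handle",plane(c,[rc[0]],.105).round(4))
# tray corners from side view
for n,f in(("scene","scene0"),("side","side0")):
    c2=dict(r.get_calibration(n)); 
    pts=dict(scene=[(330,210),(427,203),(444,262),(336,274)],side=[(302,275),(396,275),(403,381),(292,379)])[n]
    T=plane(c2,pts,.014);print(n,T.round(3).tolist(),T.mean(0).round(4),np.linalg.norm(T-np.roll(T,1,0),axis=1).round(3))
im=cv2.imread("pics/side0.png")
```

```text
[[ 0.4239 -0.3039  0.06  ]
 [ 0.5868 -0.3401  0.06  ]
 [ 0.6421 -0.0989  0.06  ]] [0.16685928 0.24745484]
centre [ 0.53298903 -0.20140936  0.06      ]
yaw -0.22561167118938275
yaw -0.21867905384077216
L [ 0.5486 -0.1317  0.093 ] 0.0649 ang from y -0.001
R [ 0.5168 -0.2747  0.093 ] 0.0605 ang from y 0.301
((315.724853515625, 100.16503143310547), (13.958237648010254, 64.46112060546875), 24.962787628173828)
handle [[ 0.5389 -0.2067  0.105 ]]
scene [[0.438, 0.048, 0.014], [0.462, 0.346, 0.014], [0.683, 0.329, 0.014], [0.67, 0.022, 0.014]] [0.5632 0.1862 0.014 ] [0.234 0.299 0.222 0.307]
side [[0.672, 0.038, 0.014], [0.446, 0.029, 0.014], [0.45, 0.338, 0.014], [0.665, 0.343, 0.014]] [0.5583 0.1871 0.014 ] [0.305 0.226 0.31  0.215]
```

Emit:
arm_command(motion=[[-0.007,0.014,-0.03,0,0,4.3,-0.2],[-0.007,0.014,-0.03,0,0,4.3,-0.2],[-0.007,0.014,-0.03,0,0,4.3,-0.2],[-0.007,0.013,-0.03,0,0,4.3,-0.2],[0,0,-0.03,0,0,0,-0.2],[0,0,-0.03,0,0,0,-0.2],[0,0,-0.014,0,0,0,-0.2],[0,0,0,0,0,0,-0.2],[0,0,0,0,0,0,-0.2]])

```text
t: 2.13
tcp_pos: [0.5173, -0.2739, 0.1306]
eef_rot: [[-0.297, 0.955, -0.001], [0.955, 0.297, 0.001], [0.001, -0.001, -1.0]]
contact_force: [0.5, -0.1, 0.2]
width: 0.0412
grip_force: 0.0
```

Run:
```python
from h import *
c,im=look("wrist");c2,s=look("scene");c3,d=look("side")
s=cv2.resize(s[190:290,180:320],None,fx=3,fy=3,interpolation=2);d=cv2.resize(d[150:270,290:430],None,fx=2.5,fy=2.5,interpolation=2)
a=np.zeros((580,800,3),np.uint8);a[:300,:420]=s;a[:300,440:790]=d
a[300:580,:640]=im[100:380]
cv2.imwrite("pics/m2.png",a);print(r.read_state()["tcp_pos"])
```

```text
[ 0.51772211 -0.27490423  0.13213451]
```

View pics/m2.png

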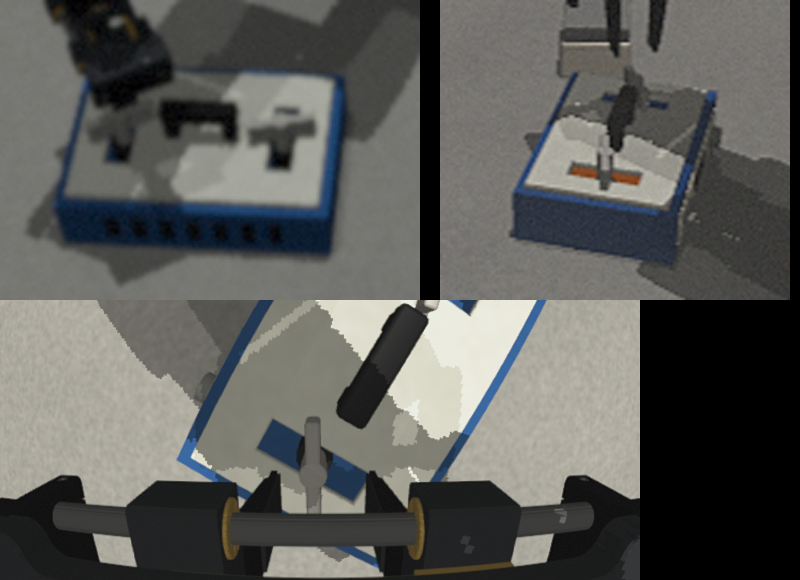

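The composite shows the right wing between the open fingers. It runs along the pads but slightly left of their middle: in the wrist picture the wing is at column 312 and the fingers' mid at about 323. I'll quantify that.

Run:
```python
from h import *
c=dict(r.get_calibration("wrist"));c["fish"]=True
Q=plane(c,[(313,218),(311,312),(312,270)],.093);print(Q.round(4),Q[:2].mean(0))
s=r.read_state();R=np.array(s["eef_rot"]);print(((Q-s["tcp_pos"])@R).round(4),s["tcp_pos"])
```

```text
[[ 0.505  -0.2489  0.093 ]
 [ 0.5207 -0.3052  0.093 ]
 [ 0.5134 -0.2789  0.093 ]] [ 0.51282674 -0.2770439   0.093     ]
[[ 0.0287 -0.0045  0.0391]
 [-0.0297 -0.0062  0.0392]
 [-0.0025 -0.0053  0.0391]] [ 0.51772211 -0.27490423  0.13213451]
```

Emit:
arm_command(motion=[[-0.004,-0.001,-0.015,0,0,0,-0.2],[0,0,-0.02,0,0,0,-0.2],[0,0,-0.015,0,0,0,-0.2],[0,0,-0.007,0,0,0,-0.2],[0,0,0,0,0,0,-0.4],[0,0,0,0,0,0,-0.64],[0,0,0,0,0,0,-0.68],[0,0,0,0,0,0,-0.68]])

```text
t: 2.95
tcp_pos: [0.5132, -0.2763, 0.0748]
eef_rot: [[-0.296, 0.955, 0.001], [0.955, 0.296, -0.001], [-0.001, 0.001, -1.0]]
contact_force: [-11.0, -4.8, 5.9]
width: 0.018
grip_force: 6.1
```

Emit:
arm_command(motion=[[-0.002,-0.0006,0,0,0,0,-0.64],[0,0,0,0,0,0,-0.64]])

```text
t: 3.12
tcp_pos: [0.5113, -0.2768, 0.0744]
eef_rot: [[-0.295, 0.955, 0.002], [0.955, 0.295, -0.001], [-0.001, 0.001, -1.0]]
contact_force: [-0.4, -0.2, 0.6]
width: 0.0172
grip_force: 0.0
```

Run:
```python
from h import *
s=r.read_state();print(s)
c,im=look("wrist","w3");print(im.shape);cv2.imwrite("pics/w3c.png",cv2.resize(im[150:390,160:480],None,fx=2,fy=2))
```

```text
{'t': 3.1167, 'joint_pos': array([-3.49478337e+01,  3.45915296e+01,  1.03223600e+02,  2.68824978e-02,
        4.20893448e+01, -5.21538263e+01]), 'joint_vel': array([ 0.22603867,  0.21813278, -0.07065117, -0.01512764,  0.24903703,
        0.25260344]), 'effort': array([-2.21996563e-01, -6.06053209e+01, -1.78165931e+01, -7.44376914e-02,
        1.54230539e-01, -3.35118198e-02]), 'tcp_pos': array([ 0.51128561, -0.2768106 ,  0.07441376]), 'eef_rot': array([[-2.95474722e-01,  9.55349306e-01,  1.54678975e-03],
       [ 9.55349898e-01,  2.95476034e-01, -6.97297680e-04],
       [-1.12320215e-03,  1.27169159e-03, -9.99998561e-01]]), 'contact_force': array([-0.37196762, -0.16361354,  0.59505236]), 'ft_torque': array([-0.00145295, -0.1086637 , -0.00190812]), 'grip_force': 0.044047749834135175, 'width': 0.01718057360218244}
(480, 640, 3)
```

View pics/w3c.png

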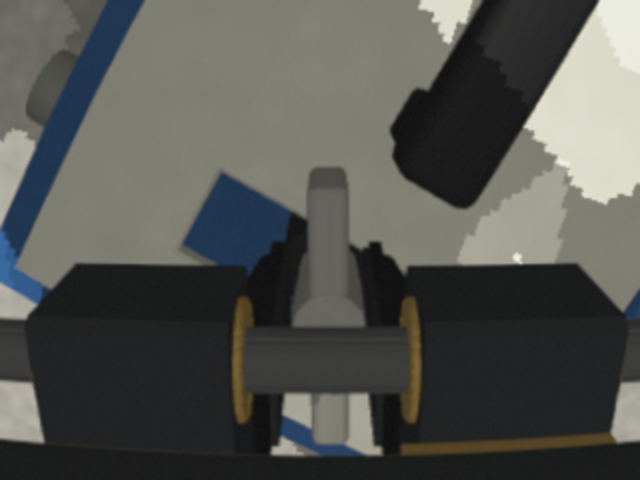

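The wing sits centred between the two pads, along them and touching neither. Now I turn it.

Emit:
arm_command(motion=[[0,0,0,0,0,7,-0.64],[0,0,0,0,0,7,-0.64],[0,0,0,0,0,7,-0.64],[0,0,0,0,0,7,-0.64],[0,0,0,0,0,7,-0.64],[0,0,0,0,0,7,-0.64],[0,0,0,0,0,7,-0.64],[0,0,0,0,0,7,-0.64],[0,0,0,0,0,7,-0.64],[0,0,0,0,0,4,-0.64],[0,0,0,0,0,0,-0.64],[0,0,0,0,0,0,-0.64]])

```text
t: 4.17
tcp_pos: [0.5103, -0.278, 0.0739]
eef_rot: [[-0.995, 0.1, -0.001], [0.1, 0.995, -0.002], [0.001, -0.002, -1.0]]
contact_force: [-7.3, -10.3, 1.1]
width: 0.0172
grip_force: 5.4
```

Run:
```python
from h import *
s=r.read_state();print(s["joint_pos"],s["ft_torque"],s["contact_force"])
c,im=look("wrist","w4")
g=cv2.resize(im[150:390,160:480],None,fx=2,fy=2);cv2.imwrite("pics/w4c.png",g)
```

```text
[ -35.04135922   34.64151426  103.22329227   -0.14881554   42.11769758
 -119.16504453] [-1.74711966  1.25090798 -0.03741159] [ -7.30043373 -10.33166251   1.11297328]
```

View pics/w4c.png

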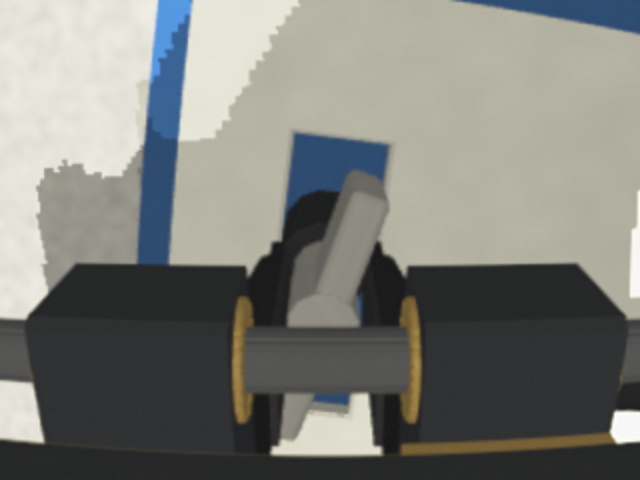

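The wing lags the pads by about 22°, some 15° short of the slot direction. I'll turn further.

Emit:
arm_command(motion=[[-0.0007,-0.001,0,0,0,6,-0.64],[0,0,0,0,0,6,-0.64],[0,0,0,0,0,3,-0.64],[0,0,0,0,0,0,-0.64],[0,0,0,0,0,0,-0.64]])

```text
t: 4.63
tcp_pos: [0.5102, -0.2786, 0.0739]
eef_rot: [[-0.987, -0.16, 0.0], [-0.16, 0.987, -0.001], [-0.0, -0.001, -1.0]]
contact_force: [-3.4, -7.0, 0.3]
width: 0.0171
grip_force: 12.1
```

Run:
```python
from h import *
s=r.read_state();print(s["joint_pos"],s["ft_torque"],s["contact_force"])
c,im=look("wrist","w5")
g=cv2.resize(im[150:390,160:480],None,fx=2,fy=2);cv2.imwrite("pics/w5c.png",g)
```

```text
[-3.51270432e+01  3.46385071e+01  1.03224822e+02 -7.58238074e-02
  4.20837028e+01 -1.34259983e+02] [-1.17230083  0.57122535 -0.29322197] [-3.44637286 -7.01742027  0.25641743]
```

View pics/w5c.png

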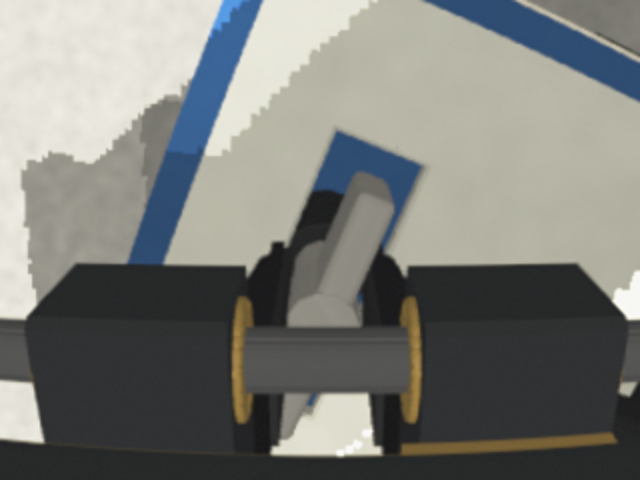

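The wing now lies along its slot at the stop, with about -0.29 N m reaction. I back off, rise and go to the left screw.

Emit:
arm_command(motion=[[0,0,0,0,0,-7,-0.5],[0,0,0,0,0,-7,-0.5],[0,0,0.03,0,0,0,-0.5],[0,0,0.03,0,0,0,-0.5],[0.003,0.012,0,0,0,-7.1,-0.2],[0.003,0.012,0,0,0,-7.1,-0.2],[0.003,0.012,0,0,0,-7.1,-0.2],[0.003,0.012,0,0,0,-7.1,-0.2],[0.003,0.012,0,0,0,-7.1,-0.2],[0.003,0.012,0,0,0,-7.1,-0.2],[0.003,0.012,0,0,0,-7.1,-0.2],[0.003,0.012,0,0,0,-7.1,-0.2],[0.003,0.012,0,0,0,-7.1,-0.2],[0.003,0.012,0,0,0,-7.1,-0.2],[0.003,0.012,0,0,0,-7.1,-0.2],[0,0.013,0,0,0,-6.9,-0.2],[0,0,0,0,0,0,-0.2],[0,0,0,0,0,0,-0.2]])

```text
t: 6.18
tcp_pos: [0.5434, -0.1324, 0.1338]
eef_rot: [[-0.009, 1.0, 0.0], [1.0, 0.009, -0.0], [-0.0, 0.0, -1.0]]
contact_force: [-0.1, -0.9, -0.6]
width: 0.0376
grip_force: 0.0
```

Run:
```python
from h import *
c,im=look("wrist","w6");s=r.read_state();R=np.array(s["eef_rot"]);print(s["tcp_pos"],R.round(3))
g=im[100:390,100:540]
# grey steel wing column in rows 215..315: low saturation, mid value against slot/cover, print edges per row
lab=cv2.cvtColor(im,cv2.COLOR_BGR2GRAY).astype(int)
for v in range(200,320,12): print(v,[int(u) for u in range(285,365) if abs(lab[v,u+1]-lab[v,u-1])>25], lab[v,290:360:6])
cv2.imwrite("pics/w6c.png",cv2.resize(g,None,fx=1.5,fy=1.5))
```

```text
[ 0.54338792 -0.13283123  0.1338064 ] [[-0.009  1.     0.   ]
 [ 1.     0.009 -0.   ]
 [-0.     0.    -1.   ]]
200 [] [139 140 140 141 140 140 141 140 140 138  91  56]
212 [320, 321, 322, 333, 334] [141 141 139 140 140 140  82  83 138 139 138 139]
224 [320, 336, 337] [139 140 138 136 137 121 113 114 143 139 136 136]
236 [314, 315, 336] [ 57  57  57  56  52 104 112 113 138 140 139 137]
248 [309, 316, 317, 318, 335, 337, 338, 345, 346] [ 58  58  57  56  31  83 113 113  47  30  73  74]
260 [314, 315, 341] [ 58  58  58  57  40 111 116 114  93  54  57  57]
272 [341, 342] [139 138 137 134 118 114 115 113 113  57  56  56]
284 [320, 321, 336, 342, 343, 361, 362, 363] [136 136 136 136 135 133 114 111 137 181 182 180]
296 [285, 319, 320, 321, 335, 336, 337, 360, 361, 362, 363] [179 177 178 178 179 144 113 112 181 179 179 178]
308 [285, 286, 297, 298, 320, 321, 335, 336, 337, 360, 361, 362] [178 177 136 136 137 136 115 111 179 176 176 177]
```

View pics/w6c.png

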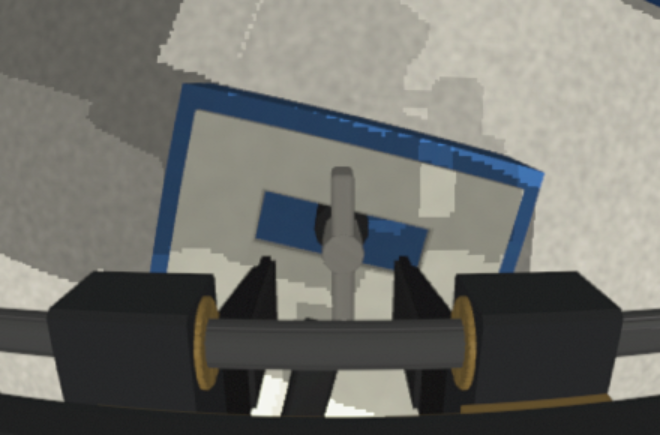

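The left wing runs along the pads at column 328, with its hub at (328,268) in the full image. That puts it about 2 mm towards +x of the tool's middle plane.

Emit:
arm_command(motion=[[0.002,-0.0015,-0.015,0,0,0,-0.2],[0,0,-0.02,0,0,0,-0.2],[0,0,-0.017,0,0,0,-0.2],[0,0,-0.007,0,0,0,-0.2],[0,0,0,0,0,0,-0.4],[0,0,0,0,0,0,-0.6],[0,0,0,0,0,0,-0.64],[0,0,0,0,0,0,-0.64]])

```text
t: 6.9
tcp_pos: [0.5457, -0.1344, 0.0756]
eef_rot: [[-0.004, 1.0, 0.001], [1.0, 0.004, -0.001], [-0.001, 0.001, -1.0]]
contact_force: [-0.2, 0.4, -0.6]
width: 0.0192
grip_force: 0.0
```

Emit:
arm_command(motion=[[0,0,-0.001,0,0,7,-0.64],[0,0,0,0,0,7,-0.64],[0,0,0,0,0,7,-0.64],[0,0,0,0,0,7,-0.64],[0,0,0,0,0,7,-0.64],[0,0,0,0,0,7,-0.64],[0,0,0,0,0,7,-0.64],[0,0,0,0,0,7,-0.64],[0,0,0,0,0,7,-0.64],[0,0,0,0,0,7,-0.64],[0,0,0,0,0,7,-0.64],[0,0,0,0,0,7,-0.64],[0,0,0,0,0,6,-0.64],[0,0,0,0,0,0,-0.64],[0,0,0,0,0,0,-0.64]])

```text
t: 8.15
tcp_pos: [0.5468, -0.1338, 0.0748]
eef_rot: [[-1.0, -0.004, 0.004], [-0.004, 1.0, -0.0], [-0.004, -0.0, -1.0]]
contact_force: [4.7, 4.6, 0.4]
width: 0.0171
grip_force: 2.7
```

Run:
```python
from h import *
s=r.read_state();print(s["joint_pos"],s["ft_torque"],s["contact_force"])
```

```text
[-2.05044717e+01  3.34009943e+01  1.05957098e+02  8.99606690e-02
  4.04355926e+01 -1.10827524e+02] [ 0.93423795 -1.04422388 -0.06190357] [4.70117512 4.56240637 0.3808131 ]
```

Emit:
arm_command(motion=[[0.0005,0.0005,0,0,0,5,-0.64],[0,0,0,0,0,4,-0.64],[0,0,0,0,0,0,-0.64],[0,0,0,0,0,0,-0.64]])

```text
t: 8.48
tcp_pos: [0.5471, -0.1334, 0.0748]
eef_rot: [[-0.987, -0.16, 0.004], [-0.16, 0.987, -0.0], [-0.003, -0.001, -1.0]]
contact_force: [4.6, 3.9, -0.5]
width: 0.0173
grip_force: 6.6
```

Run:
```python
from h import *
s=r.read_state();print(s["joint_pos"],s["ft_torque"],s["contact_force"])
```

```text
[-2.04469629e+01  3.34183215e+01  1.05909979e+02  9.05164666e-02
  4.04779715e+01 -1.19733337e+02] [ 0.93025864 -0.88635451 -0.24942498] [ 4.55553916  3.89370219 -0.48772765]
```

Emit:
arm_command(motion=[[0,0,0,0,0,-7,-0.6],[0,0,0,0,0,-7,-0.6],[0,0,0.03,0,0,0,-0.5],[0,0,0.04,0,0,0,-0.5],[0,0,0.03,0,0,-7,0],[-0.0015,-0.006,0,0,0,-7,0],[-0.0015,-0.006,0,0,0,-7,0],[-0.0015,-0.006,0,0,0,-7,0],[-0.0015,-0.006,0,0,0,-7,0],[-0.0015,-0.006,0,0,0,-7,0],[-0.0015,-0.006,0,0,0,-7,0],[-0.0015,-0.006,0,0,0,-7,0],[-0.0015,-0.006,0,0,0,-7,0],[-0.0015,-0.006,0,0,0,-7,0],[-0.0015,-0.006,0,0,0,-7,0],[-0.0015,-0.006,0,0,0,-7,0],[-0.0015,-0.006,0,0,0,-7,0],[0,0,0,0,0,-7,0],[0,0,0,0,0,0,0],[0,0,0,0,0,0,0]])

```text
t: 10.15
tcp_pos: [0.5278, -0.2056, 0.1743]
eef_rot: [[0.218, 0.976, 0.001], [0.976, -0.218, -0.0], [-0.0, 0.001, -1.0]]
contact_force: [0.4, 0.1, 0.8]
width: 0.0475
grip_force: 0.0
```

Run:
```python
from h import *
c,im=look("wrist","w7");s=r.read_state();print(s["tcp_pos"])
c2,sc=look("scene","s7");c3,d=look("side","d7")
a=np.zeros((600,800,3),np.uint8);a[:360,:640]=im[20:380]
a[360:600,:336]=cv2.resize(sc[190:290,180:320],(336,240),interpolation=2);a[360:600,400:680]=cv2.resize(d[150:270,290:430],(280,240),interpolation=2)
cv2.imwrite("pics/m7.png",a)
```

```text
[ 0.52788436 -0.20552089  0.17416397]
```

View pics/m7.png

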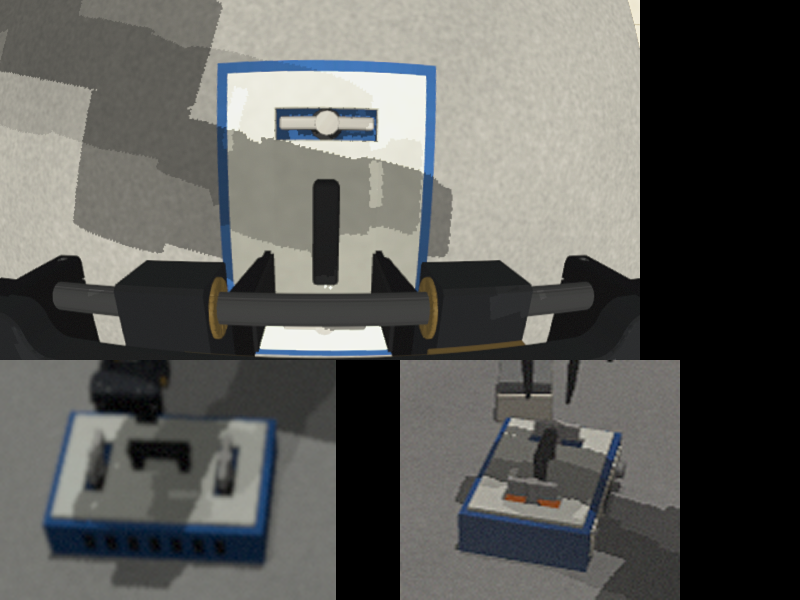

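Both wings lie along their slots and the handle is centred between the open fingers (column 326, against 323). I grasp it, and meanwhile refine the tray pose from the stored pictures.

Emit:
arm_command(motion=[[0,0,-0.03,0,0,0,0],[0,0,-0.03,0,0,0,0],[0,0,-0.02,0,0,0,0],[0,0,-0.014,0,0,0,0],[0,0,0,0,0,0,0],[0,0,0,0,0,0,-0.4],[0,0,0,0,0,0,-0.7],[0,0,0,0,0,0,-1],[0,0,0,0,0,0,-1],[0,0,0,0,0,0,-1]])

```text
t: 11.13
tcp_pos: [0.5283, -0.2058, 0.0805]
eef_rot: [[0.221, 0.975, 0.002], [0.975, -0.221, -0.001], [-0.0, 0.002, -1.0]]
contact_force: [3.8, -0.9, 2.0]
width: 0.0195
grip_force: 1.9
```

Run:
```python
from h import *
im=cv2.imread("pics/wrist0.png")
w=r.get_calibration("wrist");c=dict(w);c["fish"]=True
c["world_to_cam"]=np.array([[1,0,-.002,-.626],[0,.972,-.236,.028],[.002,.236,.972,-.39],[0,0,0,1]])
P=plane(c,[(162,199),(370,193),(163,5),(369,5)],.014);print(P.round(4))
d=P[1]-P[0];print(np.linalg.norm(d),np.arctan2(d[1],d[0]))
for a,b in((0,2),(1,3)):
    d=P[b]-P[a];print(np.arctan2(-d[0],d[1]))
# side: cover-free tray, bright mask polygon
for f in("d7","d1"):
    im=cv2.imread(f"pics/{f}.png");g=cv2.cvtColor(im,cv2.COLOR_BGR2GRAY)
    m=cv2.inRange(g,135,255);m[:262]=0;m[395:]=0;m[:,:280]=0;m[:,412:]=0
    m=cv2.morphologyEx(m,cv2.MORPH_CLOSE,np.ones((9,9)))
    k=max(cv2.findContours(m,0,1)[0],key=cv2.contourArea);h=cv2.convexHull(k);q=cv2.approxPolyDP(h,8,True)[:,0]
    T=plane(dict(r.get_calibration("side")),q,.014);print(f,q.tolist(),T.round(3).tolist(),T.mean(0).round(4),np.linalg.norm(T-np.roll(T,1,0),axis=1).round(3))
```

```text
[[0.4543 0.0245 0.014 ]
 [0.6734 0.0278 0.014 ]
 [0.4531 0.2413 0.014 ]
 [0.6731 0.2251 0.014 ]]
0.21908719844903715 0.015107055428354126
0.005525809128261314
0.0016002113903552408
d7 [[303, 273], [394, 277], [404, 380], [291, 377]] [[0.67, 0.031, 0.014], [0.451, 0.036, 0.014], [0.448, 0.336, 0.014], [0.667, 0.339, 0.014]] [0.5592 0.1853 0.014 ] [0.308 0.219 0.3   0.219]
d1 [[303, 273], [394, 276], [404, 380], [291, 377]] [[0.67, 0.031, 0.014], [0.451, 0.032, 0.014], [0.448, 0.336, 0.014], [0.667, 0.339, 0.014]] [0.5592 0.1844 0.014 ] [0.308 0.219 0.304 0.219]
```

The tray centre is about (0.561, 0.183) with yaw near 0; the measured sides, 219 x 304 mm, match. Now I finish the grip and lift.

Emit:
arm_command(motion=[[0,0,0,0,0,0,-1],[0,0,0,0,0,0,-1],[0,0,0,0,0,0,-1],[0,0,0.004,0,0,0,-1],[0,0,0.008,0,0,0,-1],[0,0,0.01,0,0,0,-1],[0,0,0.012,0,0,0,-1],[0,0,0.012,0,0,0,-1],[0,0,0.012,0,0,0,-1],[0,0,0.012,0,0,0,-1],[0,0,0.01,0,0,0,-1],[0,0,0,0,0,0,-1],[0,0,0,0,0,0,-1]])

```text
t: 12.22
tcp_pos: [0.5278, -0.2056, 0.1602]
eef_rot: [[0.222, 0.975, 0.001], [0.975, -0.222, -0.0], [-0.0, 0.001, -1.0]]
contact_force: [0.7, -0.1, -3.3]
width: 0.0179
grip_force: 30.0
```

Run:
```python
from h import *
s=r.read_state();print(s["contact_force"],s["ft_torque"],s["width"],s["grip_force"])
c,im=look("wrist","w8")
# blue of blotter / steel still at old place; cover far edge: white mask bounding
g=cv2.cvtColor(im,cv2.COLOR_BGR2HSV);m=cv2.inRange(g,(0,0,120),(180,60,255));m[280:]=0
b=cv2.inRange(g,(100,120,40),(125,255,255));b[280:]=0
k=cv2.findContours(b,0,1)[0];print([cv2.boundingRect(x) for x in k if cv2.contourArea(x)>150])
```

```text
[ 0.65596497 -0.10500216 -3.32318842] [-0.05418278  0.01207079 -0.00475055] 0.017868695382977463 29.993543922901154
[(249, 116, 148, 46)]
```

Emit:
arm_command(motion=[[0,0.005,0.01,0,0,0,-1],[0,0.012,0.01,0,0,0,-1],[0.002,0.018,0,0,0,0.8,-1],[0.002,0.024,0,0,0,0.8,-1],[0.002,0.024,0,0,0,0.8,-1],[0.002,0.024,0,0,0,0.8,-1],[0.002,0.024,0,0,0,0.8,-1],[0.002,0.024,0,0,0,0.8,-1],[0.002,0.024,0,0,0,0.8,-1],[0.002,0.024,0,0,0,0.8,-1],[0.002,0.024,0,0,0,0.8,-1],[0.002,0.024,0,0,0,0.8,-1],[0.002,0.024,0,0,0,0.8,-1],[0.002,0.024,0,0,0,0.8,-1],[0.002,0.024,0,0,0,0.8,-1],[0.002,0.024,0,0,0,0.8,-1],[0.002,0.024,0,0,0,0.8,-1],[0.003,0.018,0,0,0,0.8,-1],[0,0.012,0,0,0,0,-1],[0,0.006,0,0,0,0,-1]])

```text
t: 13.93
tcp_pos: [0.5602, 0.2034, 0.18]
eef_rot: [[-0.001, 1.0, 0.0], [1.0, 0.001, 0.0], [0.0, 0.0, -1.0]]
contact_force: [0.6, -0.1, -4.0]
width: 0.0181
grip_force: 30.0
```

Emit:
arm_command(motion=[[0,0,-0.02,0,0,0,-1],[0,0,-0.03,0,0,0,-1],[0,0,-0.03,0,0,0,-1],[0,0,-0.02,0,0,0,-1],[0,0,-0.01,0,0,0,-1],[0,0,0,0,0,0,-1],[0,0,0,0,0,0,-1]])

```text
t: 14.52
tcp_pos: [0.5611, 0.2013, 0.0703]
eef_rot: [[0.0, 1.0, 0.0], [1.0, -0.0, -0.0], [-0.0, 0.0, -1.0]]
contact_force: [0.3, -0.8, -3.6]
width: 0.018
grip_force: 30.0
```

Run:
```python
from h import *
s=r.read_state();print(s["tcp_pos"],s["contact_force"],s["ft_torque"])
c,im=look("wrist","w9");d,sd=look("side","d9")
g=cv2.cvtColor(im,cv2.COLOR_BGR2GRAY)
# tray far-side and long edges: gradients along columns/rows
for v in(60,120): print("row",v,[(u,int(g[v,u])) for u in range(100,560) if abs(int(g[v,u+1])-int(g[v,u-1]))>22])
for u in(260,380): print("col",u,[(v,int(g[v,u])) for v in range(1,230) if abs(int(g[v+1,u])-int(g[v-1,u]))>22])
```

```text
[0.56110032 0.20129778 0.07027255] [ 0.25361032 -0.83243553 -3.63153441] [ 0.03369897 -0.04240712  0.07807133]
row 60 [(159, 190), (160, 207), (217, 208), (218, 195), (219, 181), (220, 164), (221, 146), (222, 126), (441, 116), (442, 134), (443, 150), (444, 163), (445, 177), (446, 188), (490, 224), (491, 174)]
row 120 [(150, 150), (151, 217), (157, 230), (158, 123), (159, 82), (162, 82), (163, 118), (164, 218), (244, 207), (245, 155), (246, 125), (247, 113), (249, 117), (359, 139), (360, 175), (381, 175), (382, 153), (396, 136), (397, 112), (398, 99), (399, 163), (400, 143), (401, 194), (402, 229), (479, 225), (480, 146), (481, 97), (484, 97), (485, 158), (486, 235), (491, 234), (492, 209), (493, 175)]
col 260 [(48, 166), (49, 214), (56, 222), (57, 135), (58, 84), (59, 87), (60, 136), (61, 222), (112, 213), (113, 156), (114, 140), (115, 112), (117, 132), (162, 146), (163, 171), (164, 198)]
col 380 [(47, 178), (48, 220), (54, 236), (55, 210), (56, 121), (57, 86), (58, 93), (59, 134), (60, 185), (61, 223), (112, 234), (113, 170), (114, 159), (116, 148), (117, 175), (128, 182), (129, 233), (162, 219), (163, 197), (198, 214), (199, 148), (200, 121)]
```

Run:
```python
from h import *
c=dict(r.get_calibration("wrist"));c["fish"]=True
print("tray L/R outer",plane(c,[(150.5,120),(492.5,120)],.014).round(4))
print("tray far outer",plane(c,[(260,48),(380,47.5)],.014).round(4))
print("rows cover top",plane(c,[(260,113),(380,113),(260,163),(245,120),(399,120)],.056).round(4))
```

```text
tray L/R outer [[0.4513 0.2939 0.014 ]
 [0.6734 0.2937 0.014 ]]
tray far outer [[0.5246 0.3352 0.014 ]
 [0.5984 0.3353 0.014 ]]
rows cover top [[0.5319 0.2881 0.056 ]
 [0.5916 0.288  0.056 ]
 [0.5317 0.2628 0.056 ]
 [0.5243 0.2849 0.056 ]
 [0.6013 0.2848 0.056 ]]
```

The cover centre is (0.563, 0.200) and the tray centre (0.562, 0.180), both with yaw 0. I shift 20 mm in -y and lower.

Emit:
arm_command(motion=[[0,-0.007,0,0,0,0,-1],[0,-0.007,0,0,0,0,-1],[0,-0.006,0,0,0,0,-1],[0,0,-0.01,0,0,0,-1],[0,0,-0.01,0,0,0,-1],[0,0,-0.01,0,0,0,-1],[0,0,-0.006,0,0,0,-1],[0,0,-0.004,0,0,0,-1],[0,0,-0.003,0,0,0,-1],[0,0,0,0,0,0,-1],[0,0,0,0,0,0,-1]])

```text
t: 15.53
tcp_pos: [0.5609, 0.1816, 0.0266]
eef_rot: [[-0.0, 1.0, 0.0], [1.0, 0.0, 0.0], [0.0, 0.0, -1.0]]
contact_force: [0.3, 0.7, -3.5]
width: 0.0178
grip_force: 30.0
```

Emit:
arm_command(motion=[[0,0,-0.001,0,0,0,-1],[0,0,-0.001,0,0,0,-1],[0,0,0,0,0,0,-1],[0,0,0,0,0,0,-1]])

```text
t: 15.87
tcp_pos: [0.5611, 0.1815, 0.0255]
eef_rot: [[-0.0, 1.0, 0.001], [1.0, 0.0, 0.0], [0.0, 0.001, -1.0]]
contact_force: [-0.9, 0.4, 6.0]
width: 0.0177
grip_force: 30.0
```

Contact with the floor: the force went from -3.5 to +6 N. I release, then rise and clear.

Emit:
arm_command(motion=[[0,0,0,0,0,0,-0.4],[0,0,0,0,0,0,-0.2],[0,0,0,0,0,0,0],[0,0,0,0,0,0,0],[0,0,0,0,0,0,0],[0,0,0.01,0,0,0,0],[0,0,0.02,0,0,0,0],[0,0,0.03,0,0,0,0],[0,0,0.04,0,0,0,0],[0,0,0.04,0,0,0,0],[0,0,0.04,0,0,0,0],[0,0,0,0,0,0,0],[0,0,0,0,0,0,0]])

```text
t: 16.95
tcp_pos: [0.5614, 0.1816, 0.2075]
eef_rot: [[-0.0, 1.0, 0.005], [1.0, 0.0, 0.001], [0.001, 0.005, -1.0]]
contact_force: [-0.6, 0.1, 0.1]
width: 0.0477
grip_force: 0.0
```

Run:
```python
from h import *
s=r.read_state();print(s["tcp_pos"],s["width"],s["contact_force"])
c,im=look("wrist","w10");g=cv2.cvtColor(im,cv2.COLOR_BGR2GRAY)
# handle top blob at z .052 and far tray edge -> cover centre relative to the tray
m=cv2.inRange(g,0,50);m[235:]=0;m[:60]=0;m[:,:260]=0;m[:,390:]=0
k=max(cv2.findContours(m,0,1)[0],key=cv2.contourArea);print("dark",cv2.boundingRect(k))
for v in(80,100): print("row",v,[u for u in range(150,520) if abs(int(g[v,u+1])-int(g[v,u-1]))>22])
for u in(275,345): print("col",u,[v for v in range(1,240) if abs(int(g[v+1,u])-int(g[v-1,u]))>22])
# both wings in scene/side unchanged since m7: mean steel diff near the screws
a=cv2.imread("pics/s7.png");b=look("scene","s10")[1];d=cv2.absdiff(a,b)
for n,(u,v) in dict(stain=(354,298),tip=(145,262),bottle=(490,215)).items(): print(n,d[v-22:v+22,u-25:u+25].mean().round(1))
```

```text
[0.56143056 0.181566   0.20751547] 0.047653386617859866 [-0.60169976  0.10124703  0.10014694]
dark (312, 190, 20, 45)
row 80 [209, 210, 214, 215, 216, 217, 218, 423, 424, 425, 426, 427, 430, 431, 432]
row 100 [209, 210, 214, 215, 216, 217, 218, 423, 424, 425, 426, 427, 431, 432]
col 275 [68, 69, 73, 74, 75, 76, 210, 211, 212, 227, 228]
col 345 [67, 68, 72, 73, 74, 75, 76, 133, 134, 135, 136, 159, 197, 198, 217, 218]
stain 1.5
tip 1.3
bottle 1.3
```

Run:
```python
from h import *
c=dict(r.get_calibration("wrist"));c["fish"]=True
print("slot",plane(c,[(345,134.5),(345,159)],.011).round(4)[:,1],"far",plane(c,[(345,67.5)],.014).round(4)[:,1],"handle x",plane(c,[(322,200)],.052).round(4)[:,0])
s=plane(c,[(345,134.5),(345,159)],.011)[:,1].mean()-.075
if abs(s-.18)<.02: print(r.sign_off())
```

```text
slot [0.2666 0.2426] far [0.3332] handle x [0.5609]
the job is handed in; nothing more can be done
None
```

I loosened both thumbscrews to their stops, lifted the cover off and laid it flat in the tray, centred to within about 2 mm by my measurement. The bystanders were not moved, and I handed in the job at about 17 s of the 72 s; the judge's result was not returned.

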